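# Turn a blocked lens over in the turnover jig

### The arm

A 6-joint arm with a two-finger parallel gripper is mounted at the origin on a cart in front of the work surface, level with it; the furniture and walls round the work are solid. World frame = base frame: x ahead of the robot, y to its left, z up, the work surface at z = 0. Lengths are in m, angles in rad, forces in N, time in s.
With the tool pointing down it reaches from about 0.425 to 0.95 m from the base axis. Payload 3.5 kg.
Tool frame: the origin (TCP) lies midway between the tips of the shut fingers; the grasp point (between the pads) lies 19 mm behind it (ctrl.pinch_z is the distance from the TCP to the grasp point, in m); z points along the fingers, y is the line along which they close (so a half turn about z gives the same grasp; the last joint's range is limited). The gripper opens to 85 mm and grips with 20 to 120 N. Pads are 22 mm wide; open, the fingers measure 114 mm over their backs; the gripper's body (76 mm by 85 mm) begins 54 mm behind the grasp point. The pads swing forward as they close: fully open they stand 13 mm farther back than shut.
Start: joints at [-0.15, 0.286, 1.577, -0, 1.279, -0.15], TCP at [0.675, 0, 0.231] pointing down, gripper open.
Joint ranges: [-2.77, 2.77], [-0.9, 2.22], [0.21, 2.48], [-1.53, 4.67], [0.24, 2.81], [-2.84, 2.84]. Speed limits (rad/s): [2.79, 2.79, 3.14, 3.14, 3.14, 3.14].

### API

Orientations are given as a unit quaternion [x, y, z, w].
In Python, from plant import get_state, viewer, sign_off, ctrl gives the robot as it stands. The module is installed in compiled form; this text tells all that it offers.
- The arm moves only by the shell command python3 -m handwheel 'ROWS' [FORCE]. ROWS is JSON, a list that holds one entry, the list of rows, each a list of 5 numbers: the finger opening in m, from 0 to 0.0854, then the shift along the tool's x, y, z in m, then the turn about the tool's z in degrees. In form: [[[claw, x, y, z, spin], ...]]. A call has 1 to 12 rows; each row shifts and turns the commanded pose from where the row before left it, along the tool's axes as they then stand; what a row does not reach is not made up. A row lasts 1/12 s, in which the tool goes at most 41.7 mm and 7.16 degrees, less where a joint would pass 70% of its speed; a pose out of reach is approached as far as the arm can. A call is refused whole if a number of a shift passes 0.0417 or a number of a turn 7.16, either way. A call with a gripper value outside its range is refused whole. The fingers move at their own pace and stop on an object; FORCE is the grip in N (left out, the last holds). Time passes only in rows, so rows that do not move let the fingers close. It gives the time, the measured TCP pose, the force, the opening and the grip force at its end, in the units of the state.
- get_state(): the state, without advancing time (a new reading comes with each control period).
- viewer.read_camera(name): name is "scene" or "side" or "wrist"; returns the picture (400x640x3 uint8, blue, green, red); there is no depth.
- viewer.camera_params(name): a dict with "fov_y" (degrees; the focal length in pixels is half the picture's height over the tangent of half this angle, whatever the lens; pixels are square), "cx", "cy" (the principal point, pixels), "k1" (the pictures are not rectified: a ray, as slopes to the right and down, at radius r is drawn at 1 + k1 r^2 times it, then the intrinsics apply), "xyz" and "attitude" of the camera in the world; the wrist camera has in their place "hand_eye" (4x4, takes a point from camera to tool coordinates, whose origin is the TCP and whose axes are the flange's). Camera axes: x right, y up, looking along -z (the intrinsics and any distortion apply to the point x, -y, -z); pixel columns grow to the right and rows downward; lengths in m; the calibration is good to about 2 mm. A picture is of the moment at which its call begins: read the wrist's pose just before it. camera_params takes no time and is no camera call.
- sign_off(): hands the job in; it is judged then, once.
Trained networks look in the newest picture that a camera, given by its name, has taken for a name from the list of things; names that differ only in an ending like _2 or _b are one class to them, and where a whole thing is asked for, a point or a joint stands for the part that bears it (a point fixed in the world has none). Each returns a list of dicts, best first, with "confidence" (0 to 1); they miss things now and then, are a little off and sometimes report something else, mostly with a low value. They report only what shows in the picture. A call takes as long as a camera call. They do not tell look-alikes from the thing itself.
- viewer.look_for(camera, name): "extent" ([left, top, width, height] as shares, 0 to 1, of the picture: columns of its width, rows of its height, round what is visible of it).
- viewer.outline_of(camera, name): "mask" (400x640 bool, what is visible of it) and "extent" ([left, top, width, height] as shares, 0 to 1, of the picture: columns of its width, rows of its height, round what is visible of it).
- viewer.pinpoint(camera, name): "xy" ([column, row] as shares, 0 to 1, of the picture: columns of its width, rows of its height: a listed point, or the origin of a listed thing).
The state is a dict: "time": time; "qpos": joint angles; "dq": joint speeds; "joint_efforts": joint torques, N m; "eef_pos": TCP position; "tcp_rot": TCP orientation; "contact_force": force on the tool from outside, world axes, zero at the start; "wrist_torque": the same for the moment, N m; "opening": opening from 0.0 (shut) to 1.0 (fully open); "finger_force": force on a finger pad.
Only numpy, scipy, OpenCV 4.12 (cv2) and the standard library are available. Lean on these libraries where they do the work, as an engineer would, in place of code of your own. Each camera call takes 0.05 s, during which the arm holds its last target. There are 200 camera calls.

### The job

Of the three lens blanks mounted on coloured blocks, take the one on the orange block and set it, lens side up, in the round pocket of the turnover jig's open plate. Then swing the plate by its red handle right over onto the jig's other half, so that the lens drops face-down into the black nest, and leave the plate lying closed over it. Leave the blue and green blocks where they are.

Things in the scene. Friction and masses are not known exactly. Their poses are not given: they have to be found in the camera images.
- orange_lens: Loose lens blank on an orange block, 60 g: a round block 54 mm in diameter and 14 mm high with a clear lens 44 mm in diameter and 6 mm high on top (20 mm in all), standing on the worktop lens up. Origin: centre of the block's underside; z points from block to lens. Grip it across the block's 54 mm. Its yaw does not matter.
- blue_lens: The same part on a blue block: a bystander, to be left alone.
- green_lens: The same part on a green block: a bystander, to be left alone.
- turnover: Fixed jig: grey base, 88 mm (x) by 200 mm (y), top 14 mm over the worktop. Origin: centre of its underside, z up. Hinge line along its x axis through y = 0, z = 30 mm. A hinged aluminium plate, 72 mm along x, lies open on the +y side. On the -y side the black nest, a ring 9 mm high, inner diameter 55 mm at its floor, 67 mm at the top; floor centre at [0, -50, 14] mm.
- pocket (a point): Centre of the pocket's floor on the hinged plate, 50 mm from the hinge; plate open: at [0, 50, 20] mm of the jig, level with the plate's face. Two white arc walls, 16 mm high, inner diameter 66 mm (flared to 74 mm at the top), stand on the hinge side and the far side; towards the jig's +x and -x the walls leave 45 mm gaps for the fingers, so jaws close along the jig's x axis.
- handle (a point): Centre of the handle: a red sleeve, 13 mm in diameter, 40 mm long, parallel to the hinge on the robot's side of the plate; only worktop below it. Plate open: at [-66, 84, 30] mm of the jig; it swings about the hinge on an 84 mm radius over z = 114 mm to [-66, -84, 30] mm. It turns freely on its pin: jaws closed on it from above along the jig's y axis stay upright all the way.
- flipper (a joint): Angle of the hinged plate (rad): 0 open on the jig's +y side, pi/2 upright, pi (its stop) turned right over onto the black nest. The plate weighs 0.24 kg, no spring, damped: let go short of upright it falls back open, beyond upright it sinks over by itself in about 2 s. A part in the pocket stays in past upright, then slides out face-down into the nest.
Not all that is in view belongs to the job. There is more than one size of the orange_lens; the one meant has the size given above.

How it is judged:
On the way:
1. the orange block sits let go in the open plate's pocket, lens up (value of joint flipper below 0.15 rad and x of orange_lens in the frame of turnover between -0.015 and 0.015 m and y of orange_lens in the frame of turnover between 0.035 and 0.065 m and z of orange_lens in the frame of turnover below 0.026 m and angle between orange_lens's own z axis and vertical below 0.17 rad and contact force between the fingers and orange_lens below 0.3 N), for 0.2 s.
At the end, for the whole second after the job is handed in: The plate lies turned over on the nest (within 10 degrees of its stop), and under it the orange block rests in the black nest, lens down (within 10 degrees of level, within 12 mm of the nest's centre along each jig axis, and down on the nest's floor to 5 mm), at rest (value of joint flipper above 2.97 rad and x of orange_lens in the frame of turnover between -0.012 and 0.012 m and y of orange_lens in the frame of turnover between -0.062 and -0.038 m and z of orange_lens in the frame of turnover below 0.039 m and angle between orange_lens's own z axis and vertical above 2.97 rad and linear speed of orange_lens below 0.02 m/s); the robot touches nothing.
It fails at once if the blue or the green block is shifted by more than 30 mm (distance of any of blue_lens, green_lens from where it was at the start of the episode above 0.03 m).
It also fails if it takes over 58 s, if anything falls off the work surface, if the arm or the gripper's body presses on something with over 40 N, if the wrist force passes 120 N, or if a joint passes its speed limit or range.

## Working session

There is one attempt and no reset: what is moved stays moved. The work goes in short steps, Python scripts to look and compute and a shell command to move; the robot and the scene stay as the last step left them, time stands still between calls to the robot, and variables do not carry over. Pictures are saved under pics/ and viewed, at most 10 in all, crops included, and the job is handed in when it is done.

```bash
mkdir -p pics; cat > h.py <<'E'
import numpy as np, cv2
from scipy.spatial.transform import Rotation as R
from plant import get_state, viewer, sign_off, ctrl
def cam(n):
    p=viewer.camera_params(n); f=200/np.tan(np.radians(p["fov_y"])/2)
    if "hand_eye" in p:
        s=get_state(); T=np.eye(4); T[:3,:3]=R.from_quat(s["tcp_rot"]).as_matrix(); T[:3,3]=s["eef_pos"]
        T=T@np.array(p["hand_eye"])
    else:
        T=np.eye(4); a=np.array(p["attitude"]); T[:3,:3]=R.from_quat(a).as_matrix() if a.size==4 else a; T[:3,3]=p["xyz"]
    return p,f,T
def ray(c,u,v):
    p,f,T=c; K=np.array([[f,0,p["cx"]],[0,f,p["cy"]],[0,0,1]],float)
    x,y=cv2.undistortPoints(np.array([[[u,v]]],float),K,np.array([p["k1"],0,0,0,0.]))[0,0]
    # model: drawn = r(1+k1 r^2)
    d=T[:3,:3]@np.array([x,-y,-1]); return T[:3,3],d
def at(c,u,v,z):
    o,d=ray(c,u,v); return o+d*(z-o[2])/d[2]
def proj(c,P):
    p,f,T=c; q=T[:3,:3].T@(np.array(P)-T[:3,3]); x,y=q[0]/-q[2],-q[1]/-q[2]; k=1+p["k1"]*(x*x+y*y)
    return np.array([p["cx"]+f*x*k,p["cy"]+f*y*k])
E
python3 - <<'E'
from h import *
for n in("scene","side","wrist"):
    c=cam(n); print(n,viewer.camera_params(n)); cv2.imwrite(f"pics/{n}0.png",viewer.read_camera(n))
    for t,z in(("orange_lens",0),("blue_lens",0),("green_lens",0),("turnover",0),("pocket",.02),("handle",.03)):
        for r in viewer.pinpoint(n,t)[:4]:
            u,v=r["xy"][0]*640,r["xy"][1]*400; print(t,round(r["confidence"],2),round(u),round(v),at(c,u,v,z).round(4))
print(get_state())
E
```

```text
scene {'fov_y': 57.90950759324643, 'cx': 324.10033653457566, 'cy': 193.24643038050232, 'k1': -0.08184879525750025, 'xyz': array([-0.02854616, -0.62255578,  0.41622553]), 'attitude': array([ 0.50389682, -0.18290712, -0.31097304,  0.78481128])}
orange_lens 0.95 356 216 [ 0.5266 -0.1092  0.    ]
orange_lens 0.67 287 200 [0.4616 0.0768 0.    ]
orange_lens 0.65 300 184 [0.5535 0.1383 0.    ]
blue_lens 0.56 309 218 [ 0.4413 -0.0348  0.    ]
green_lens 0.69 263 192 [0.4461 0.1674 0.    ]
turnover 0.82 428 254 [ 0.5125 -0.3169  0.    ]
pocket 0.7 407 238 [ 0.5061 -0.2689  0.02  ]
handle 0.85 374 236 [ 0.4521 -0.2276  0.03  ]
handle 0.69 262 191 [0.4134 0.1177 0.03  ]
side {'fov_y': 42.01239465302122, 'cx': 316.94721481995055, 'cy': 197.42437640980393, 'k1': -0.054343987028319975, 'xyz': array([-0.00745375, -0.75039486,  0.7688372 ]), 'attitude': array([ 0.40796208, -0.12722752, -0.28606373,  0.85764074])}
orange_lens 0.9 266 196 [0.4493 0.0872 0.    ]
orange_lens 0.59 344 221 [ 0.5374 -0.0927 -0.    ]
orange_lens 0.52 292 173 [0.5469 0.1243 0.    ]
green_lens 0.58 246 174 [0.4549 0.1901 0.  
[... 1033 characters left out ...]
  2.85975104e-01,  1.57613338e+00,  4.03628687e-05,
        1.27840823e+00, -1.49996578e-01]), 'dq': array([-7.73207382e-04,  1.50079821e-03,  7.07085281e-04, -6.66289303e-05,
        1.16362364e-04, -7.66196381e-04]), 'joint_efforts': array([-1.49631333e-01, -3.51605809e+01, -2.51097715e+01, -2.27177114e-02,
        1.98114733e-01,  5.23648880e-03]), 'eef_pos': array([ 6.75280508e-01, -1.71809295e-05,  2.31849175e-01]), 'tcp_rot': array([7.07119389e-01, 7.07093968e-01, 3.34835333e-04, 4.21507771e-04]), 'contact_force': array([0.29945721, 0.26087935, 3.88628146]), 'wrist_torque': array([ 0.03126354, -0.16357778,  0.07149158]), 'finger_force': 3.801950473571196, 'opening': 1.0020953829342076}
```

```bash
python3 -c "
import cv2,numpy as np
a=cv2.imread('pics/wrist0.png');b=cv2.imread('pics/side0.png')
cv2.imwrite('pics/both.png',np.hstack([a[:, 40:340],cv2.resize(b[120:345,170:470],(500,375))[:, :].copy() if 0 else cv2.resize(b[120:345,170:470],(500,400))]))"
```

```text
(no output)
```

View pics/both.png

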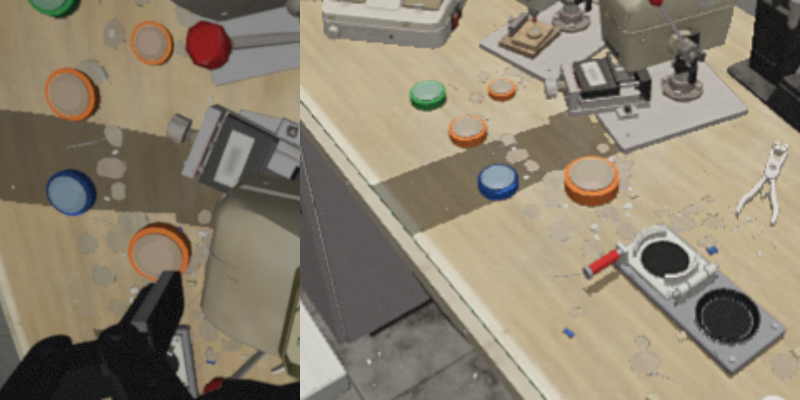

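The wrist view (left) shows three orange candidates at wrist pixels (199,252), (111,94) and (192,43). It also shows blue at (111,190). The jig is at the lower right of the side view, with its open plate and handle towards the robot. Next I'll measure the sizes and fit the jig.

```bash
python3 - <<'E'
from h import *
from scipy.optimize import least_squares
for n in("wrist","side"):
    c=cam(n); im=viewer.read_camera(n)
    for t in("orange_lens","blue_lens","green_lens"):
        for r in viewer.outline_of(n,t)[:4]:
            m=r["mask"].astype(np.uint8); cs=max(cv2.findContours(m,0,1)[0],key=cv2.contourArea)[:,0]
            P=np.array([at(c,u,v,.010)[:2] for u,v in cs],np.float32)
            rc=cv2.minAreaRect(P); print(n,t,round(r["confidence"],2),cs.mean(0).round(),"box mm",(np.array(rc[1])*1e3).round(1),np.round(P.min(0)/2+P.max(0)/2,4))
    if n=="wrist": cv2.imwrite("pics/cand.png",cv2.resize(im[0:290,60:260],(400,580),interpolation=cv2.INTER_CUBIC))
L={"turnover":[0,0,0],"pocket":[0,.05,.02],"handle":[-.066,.084,.03]}
obs=[]
for n in("scene","side"):
    c=cam(n)
    for rep in range(2):
        viewer.read_camera(n)
        for t in L:
            for r in viewer.pinpoint(n,t):
                uv=np.array(r["xy"])*[640,400]
                if at(c,*uv,0)[1]<-.18: obs.append((c,t,uv)); break
def res(x): 
    q=[]
    for c,t,uv in obs:
        l=L[t]; C,S=np.cos(x[2]),np.sin(x[2]); q.append(proj(c,[x[0]+C*l[0]-S*l[1],x[1]+S*l[0]+C*l[1],l[2]])-uv)
    return np.ravel(q)
s=least_squares(res,[.515,-.315,0],loss="soft_l1"); print(s.x,np.degrees(s.x[2])); print(res(s.x).reshape(-1,2).round(1),[o[1] for o in obs])
E
```

```text
wrist orange_lens 0.86 [200. 251.] box mm [80.3 72.6] [ 0.5316 -0.1029]
wrist orange_lens 0.63 [192.  43.] box mm [41.  43.3] [0.5502 0.1269]
wrist blue_lens 0.66 [111. 192.] box mm [61.2 54. ] [ 0.4366 -0.0287]
wrist green_lens 0.85 [95.  6.] box mm [15.6 53.9] [0.4562 0.1623]
wrist green_lens 0.45 [219. 359.] box mm [26.6 89.6] [ 0.5336 -0.2731]
side orange_lens 0.87 [344. 222.] box mm [87.5 70.3] [ 0.5312 -0.1024]
side orange_lens 0.55 [270. 194.] box mm [64.5 51.6] [0.4549 0.0779]
side orange_lens 0.43 [290. 170.] box mm [46.1 37.1] [0.5431 0.1232]
side orange_lens 0.34 [399. 284.] box mm [130.5 213.2] [ 0.4942 -0.3108]
side blue_lens 0.84 [288. 222.] box mm [65.5 52.6] [ 0.4321 -0.0302]
side green_lens 0.86 [247. 173.] box mm [74.7 51.7] [0.4523 0.1787]
[ 0.51541435 -0.31223466  0.07303148] 4.18439531615003
[[ 0.1 -0.5]
 [ 0.3 -4.9]
 [-0.3 -0.5]
 [-0.2  2.4]
 [-1.1 -4.6]
 [-0.7 -1.5]
 [-0.5 -0.4]
 [ 0.7  1.5]
 [ 3.1  1.1]
 [ 1.7  1.4]
 [-0.3 -0.5]
 [-0.6  0.8]] ['turnover', 'pocket', 'handle', 'turnover', 'pocket', 'handle', 'turnover', 'pocket', 'handle', 'turnover', 'pocket', 'handle']
```

View pics/cand.png

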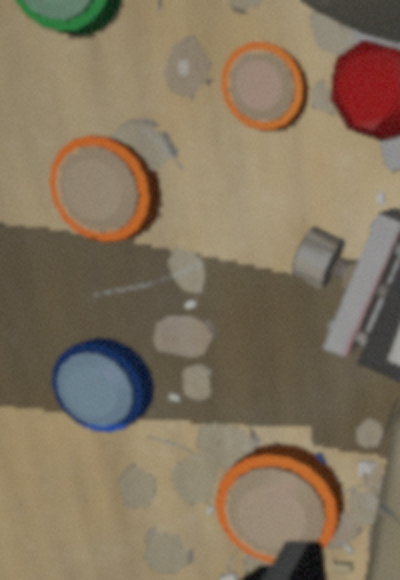

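Candidates in the wrist picture:
- (199,252) is about 72 mm across, so too big.
- (192,43) is about 41 mm, so too small.
- (111,94) is about 52 mm, the same size as the 54 mm blue part. This is the one meant; the crop confirms it at crop pixel (103,188), around (0.456, 0.080).

I'll move over it and look again.

```bash
python3 -m handwheel '[[[0.0854,0.008,-0.022,0.011,0],[0.0854,0.008,-0.022,0.011,0],[0.0854,0.008,-0.022,0.011,0],[0.0854,0.008,-0.022,0.011,0],[0.0854,0.008,-0.022,0.011,0],[0.0854,0.008,-0.022,0.011,0],[0.0854,0.008,-0.022,0.011,0],[0.0854,0.008,-0.022,0.011,0],[0.0854,0.008,-0.022,0.011,0],[0.0854,0.008,-0.022,0.011,0],[0.0854,0,0,0,0],[0.0854,0,0,0,0]]]' 30
python3 - <<'E'
from h import *
c=cam("wrist"); im=viewer.read_camera("wrist"); cv2.imwrite("pics/w1.png",im)
for r in viewer.pinpoint("wrist","orange_lens"): u,v=np.array(r["xy"])*[640,400]; print(r["confidence"],u,v,at(c,u,v,0))
for r in viewer.outline_of("wrist","orange_lens"):
    cs=max(cv2.findContours(r["mask"].astype(np.uint8),0,1)[0],key=cv2.contourArea)[:,0]
    P=np.array([at(c,u,v,.010)[:2] for u,v in cs],np.float32); print(r["confidence"],cs.mean(0),cv2.minAreaRect(P),P.min(0),P.max(0))
print(get_state()["eef_pos"],R.from_quat(get_state()["tcp_rot"]).as_matrix().round(3))
E
```

```text
time: 3.25
eef_pos: [0.4513, 0.0805, 0.1178]
tcp_rot: [0.707, 0.707, -0.003, -0.003]
contact_force: [1.3, -0.4, -3.9]
opening: 1.003
finger_force: 0.0
0.91 328.896 199.8 [0.45942784 0.07740917 0.        ]
0.85 448.896 138.39999999999998 [0.55135617 0.12756238 0.        ]
0.82 403.328 370.32 [ 0.53599735 -0.10221264  0.        ]
0.9 [327.83589744 200.19487179] ((0.45820340514183044, 0.07923229038715363), (0.053924962878227234, 0.0560971163213253), 28.421932220458984) [0.4309445  0.05153102] [0.4861003  0.10768042]
0.65 [397.13664596 367.70186335] ((0.52489173412323, -0.08801128715276718), (0.06148337200284004, 0.053521525114774704), 65.40330505371094) [ 0.49574602 -0.12588495] [ 0.5579773 -0.0599546]
0.58 [448.91515152 139.44848485] ((0.5475729703903198, 0.1277683675289154), (0.041399143636226654, 0.04495673626661301), 66.28814697265625) [0.52579224 0.10577615] [0.5702431 0.1486829]
[0.45563463 0.07969468 0.12125203] [[ 0.  1. -0.]
 [ 1. -0. -0.]
 [-0. -0. -1.]]
```

View pics/w1.png

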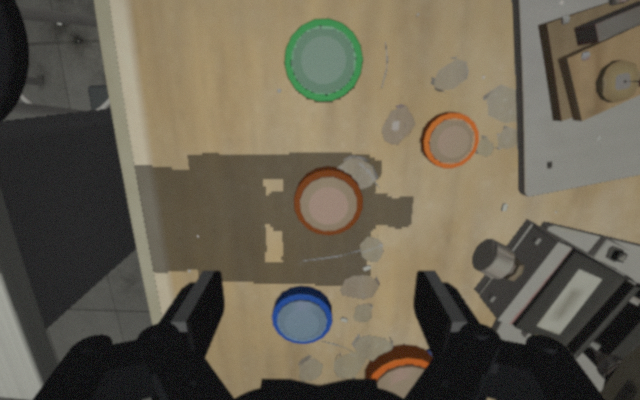

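The target is at (329,200) between blue and green, 54 mm across, centred at (0.4585, 0.0785). The fingers have room.

```bash
python3 -m handwheel '[[[0.0854,-0.001,0.003,0.015,0],[0.0854,0,0,0.015,0],[0.0854,0,0,0.015,0],[0.0854,0,0,0.015,0],[0.0854,0,0,0.015,0],[0.0854,0,0,0.015,0],[0.0854,0,0,0.015,0],[0.0854,0,0,0.01,0],[0.0854,0,0,0.006,0],[0.0854,0,0,0,0],[0.0854,0,0,0,0]]]' 30
python3 -m handwheel '[[[0.045,0,0,0,0],[0.045,0,0,0,0],[0.045,0,0,0,0],[0.045,0,0,0,0],[0.045,0,0,0,0],[0.045,0,0,0,0],[0.045,0,0,0,0],[0.045,0,0,0,0]]]' 40
```

```text
time: 4.32
eef_pos: [0.4585, 0.0789, 0.0005]
tcp_rot: [0.707, 0.707, 0.0, 0.0]
contact_force: [-0.2, -0.2, -3.8]
opening: 0.998
finger_force: 0.0
time: 4.98
eef_pos: [0.459, 0.079, 0.0015]
tcp_rot: [0.707, 0.707, 0.001, 0.001]
contact_force: [-1.5, 0.6, 6.6]
opening: 0.598
finger_force: 41.8
```

```bash
python3 -m handwheel '[[[0.045,0,0,-0.015,0],[0.045,0,0,-0.025,0],[0.045,0,0,-0.03,0],[0.045,0,0,-0.03,0],[0.045,0,0,-0.03,0],[0.045,0,0,-0.02,0],[0.045,-0.02,0,0,0],[0.045,-0.03,0,0,0],[0.045,-0.035,0,0,0],[0.045,-0.035,0,0,0],[0.045,-0.035,0,0,0],[0.045,-0.035,0,0,0]]]'
python3 -m handwheel '[[[0.045,-0.035,0,0,0],[0.045,-0.035,0,0,0],[0.045,-0.035,0.005,0,0],[0.045,-0.035,0.005,0,0],[0.045,-0.03,0.01,0,0],[0.045,-0.02,0.01,0,0],[0.045,-0.01,0.01,0,0],[0.045,0,0,0,0],[0.045,0,0,0,0]]]'
cat > jig.py <<'E'
from h import *
from scipy.optimize import least_squares
import sys
L={"turnover":[0,0,0],"pocket":[0,.05,.02],"handle":[-.066,.084,.03]}
obs=[]
for rep in range(2):
  for n in("wrist","scene","side"):
    c=cam(n); im=viewer.read_camera(n)
    if n=="wrist": cv2.imwrite(sys.argv[1],im); cw=c
    for t in L:
        for r in viewer.pinpoint(n,t):
            uv=np.array(r["xy"])*[640,400]; P=at(c,*uv,L[t][2])
            if np.hypot(P[0]-.51,P[1]+.3)<.14: obs.append((c,t,uv,n)); print(n,t,round(r["confidence"],2),uv.round(),P.round(4)); break
def w(x,l): C,S=np.cos(x[2]),np.sin(x[2]); return [x[0]+C*l[0]-S*l[1],x[1]+S*l[0]+C*l[1],l[2]]
def res(x): return np.ravel([(proj(c,w(x,L[t]))-uv)*(1 if n=="wrist" else .8) for c,t,uv,n in obs])
s=least_squares(res,[.515,-.315,.07],loss="soft_l1"); print(s.x,np.degrees(s.x[2]))
for t in L: print(t,np.round(w(s.x,L[t]),4))
st=get_state(); print(st["eef_pos"],R.from_quat(st["tcp_rot"]).as_matrix().round(3).tolist(),st["opening"],st["finger_force"])
E
python3 jig.py pics/j1.png
```

```text
time: 5.98
eef_pos: [0.4571, -0.1122, 0.1493]
tcp_rot: [0.707, 0.707, -0.0, -0.0]
contact_force: [1.2, 0.1, -3.7]
opening: 0.596
finger_force: 42.0
time: 6.73
eef_pos: [0.4975, -0.3108, 0.1489]
tcp_rot: [0.707, 0.707, -0.0, -0.001]
contact_force: [-0.2, 0.4, -4.9]
opening: 0.596
finger_force: 42.0
wrist turnover 0.9 [335. 190.] [ 0.5125 -0.3143  0.    ]
wrist pocket 0.89 [335. 140.] [ 0.5107 -0.2667  0.02  ]
wrist handle 0.73 [251.  95.] [ 0.4475 -0.2323  0.03  ]
scene turnover 0.85 [428. 252.] [ 0.52  -0.313  0.   ]
scene pocket 0.77 [408. 239.] [ 0.5027 -0.2735  0.02  ]
scene handle 0.89 [374. 240.] [ 0.4409 -0.2363  0.03  ]
side turnover 0.64 [405. 288.] [ 0.5108 -0.3139  0.    ]
side pocket 0.8 [391. 263.] [ 0.5201 -0.2608  0.02  ]
side handle 0.91 [349. 267.] [ 0.4418 -0.2281  0.03  ]
wrist turnover 0.66 [333. 191.] [ 0.5122 -0.3163  0.    ]
wrist pocket 0.89 [333. 137.] [ 0.5101 -0.265   0.02  ]
wrist handle 0.58 [254.  97.] [ 0.4501 -0.2337  0.03  ]
scene turnover 0.97 [428. 252.] [ 0.5178 -0.3128  0.    ]
scene pocket 0.6 [406. 239.] [ 0.5001 -0.2709  0.02  ]
scene handle 0.72 [374. 240.] [ 0.4409 -0.2369  0.03  ]
side turnover 0.91 [405. 283.] [ 0.5202 -0.3042  0.    ]
side pocket 0.7 [390. 266.] [ 0.512  -0.2667  0.02  ]
side handle 0.86 [350. 269.] [ 0.4401 -0.2312  0.03  ]
[ 0.51233341 -0.31575198  0.01186392] 0.6797527192839089
turnover [ 0.5123 -0.3158  0.    ]
pocket [ 0.5117 -0.2658  0.02  ]
handle [ 0.4453 -0.2325  0.03  ]
[ 0.49797573 -0.31097756  0.15030965] [[0.0, 1.0, -0.0], [1.0, -0.0, 0.0], [0.0, -0.0, -1.0]] 0.5998180936301122 42.01997458934784
```

View pics/j1.png

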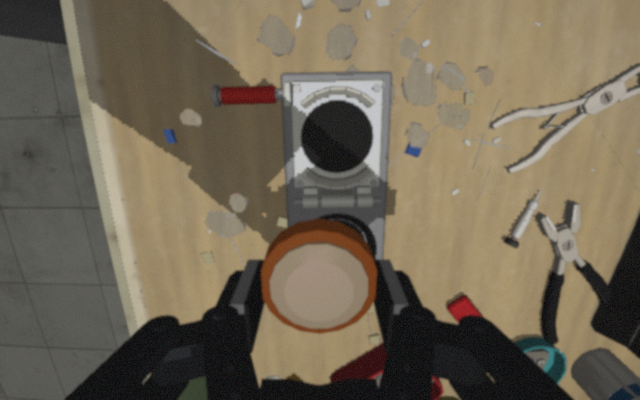

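The picture shows the block held level at (320,280). The jig is straight, with pocket disc centre (337,136), base far edge at row 73 and handle (217–278, 95). I'll cross-check those against the fit.

```bash
python3 - <<'E'
from h import *
c=cam("wrist")
print("disc",at(c,337,136,.02)); print("disc L/R",at(c,301,136,.02),at(c,373,136,.02),"T/B",at(c,337,100,.02),at(c,337,172,.02))
print("base far corners y=+.1",at(c,282,74,.014),at(c,391,72,.014)); print("handle ends",at(c,217,96,.033),at(c,280,95,.033))
print("block rim z=.158 L,R",at(c,262,275,.16),at(c,378,275,.16),"top",at(c,320,220,.16),"bot",at(c,320,332,.158))
E
```

```text
disc [ 0.51345588 -0.26434789  0.02      ]
disc L/R [ 0.48460357 -0.26433671  0.02      ] [ 0.54235698 -0.26429258  0.02      ] T/B [ 0.51301447 -0.23652227  0.02      ] [ 0.51394478 -0.29396342  0.02      ]
base far corners y=+.1 [ 0.47027114 -0.2171137   0.014     ] [ 0.55502006 -0.21549763  0.014     ]
handle ends [ 0.42346361 -0.23281081  0.033     ] [ 0.47026993 -0.23245076  0.033     ]
block rim z=.158 L,R [ 0.47312452 -0.30744566  0.16      ] [ 0.52560816 -0.30746318  0.16      ] top [ 0.49933901 -0.28064578  0.16      ] bot [ 0.49940714 -0.34085267  0.158     ]
```

```bash
python3 -m handwheel '[[[0.045,0.015,0.005,0,0],[0.045,0.02,0.005,0,0],[0.045,0.0105,0.0045,0.01,0],[0.045,0,0,0.02,0],[0.045,0,0,0.02,0],[0.045,0,0,0.02,0],[0.045,0,0,0.02,0],[0.045,0,0,0.015,0],[0.045,0,0,0.01,0],[0.045,0,0,0.006,0],[0.045,0,0,0.004,0],[0.045,0,0,0,0]]]'
python3 -m handwheel '[[[0.045,0,0,0.003,0],[0.045,0,0,0,0],[0.045,0,0,0,0]]]'
```

```text
time: 8.93
eef_pos: [0.5124, -0.2654, 0.0248]
tcp_rot: [0.707, 0.707, -0.0, -0.0]
contact_force: [0.3, 0.1, -4.3]
opening: 0.594
finger_force: 42.0
time: 9.18
eef_pos: [0.5129, -0.2658, 0.023]
tcp_rot: [0.707, 0.707, 0.0, 0.001]
contact_force: [0.5, -0.3, -4.4]
opening: 0.597
finger_force: 42.0
```

```bash
python3 -m handwheel '[[[0.045,0,0,0.001,0],[0.075,0,0,0,0],[0.075,0,0,0,0],[0.075,0,0,0,0],[0.075,0,0,0,0],[0.075,0,0,-0.01,0],[0.075,0,0,-0.02,0],[0.075,0,0,-0.025,0],[0.075,0,0,-0.025,0],[0.075,0,0,-0.025,0],[0.075,0,0,-0.022,0],[0.075,0,0,0,0]]]'
python3 - <<'E'
from h import *
viewer.read_camera("side")
c=cam("wrist"); im=viewer.read_camera("wrist"); cv2.imwrite("pics/p1.png",im)
for t,z in(("orange_lens",.02),("pocket",.02),("handle",.03),("turnover",0)):
    for r in viewer.pinpoint("wrist",t)[:2]: u,v=np.array(r["xy"])*[640,400]; print(t,r["confidence"],round(u),round(v),at(c,u,v,z))
print(get_state()["eef_pos"])
E
```

```text
time: 10.18
eef_pos: [0.5154, -0.2676, 0.1551]
tcp_rot: [0.707, 0.707, 0.001, 0.006]
contact_force: [0.6, -0.1, -3.0]
opening: 0.875
finger_force: 0.0
orange_lens 0.79 315 188 [ 0.51266964 -0.26483431  0.02      ]
handle 0.84 232 152 [ 0.44696754 -0.23181726  0.03      ]
turnover 0.69 314 232 [ 0.51141984 -0.31389433  0.        ]
[ 0.51137878 -0.26466441  0.14598929]
```

View pics/p1.png

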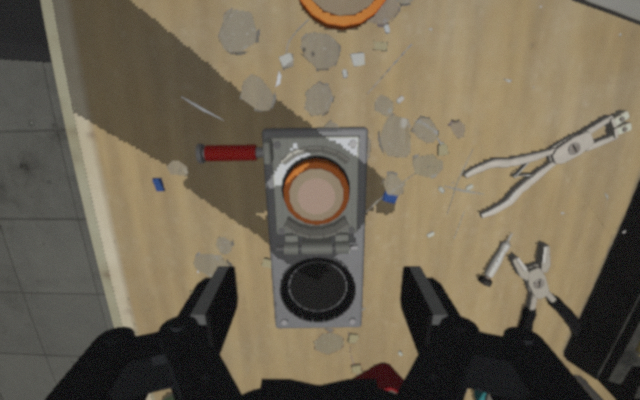

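The block sits level in the pocket at (316,190), measured at (0.5127, -0.2648). The handle is at (230,153), around (0.447, -0.232). I'll turn the tool 90° and go to the handle.

```bash
python3 -m handwheel '[[[0.05,0,0,0,7],[0.05,0,0,0,7],[0.05,0,0,0,7],[0.05,0,0,0,7],[0.05,0,0,0,7],[0.05,0,0,0,7],[0.05,0,0,0,7],[0.05,0,0,0,7],[0.05,0,0,0,7],[0.05,0,0,0,7],[0.05,0,0,0,7],[0.05,0,0,0,7]]]'
python3 -m handwheel '[[[0.05,0,0,0,6],[0.05,-0.02,-0.01,0,0],[0.05,-0.025,-0.012,0,0],[0.05,-0.0255,-0.011,0,0],[0.05,0,0,0.02,0],[0.05,0,0,0.02,0],[0.05,0,0,0.02,0],[0.05,0,0,0,0],[0.05,0,0,0,0],[0.05,0,0,0,0]]]'
python3 - <<'E'
from h import *
c=cam("wrist"); im=viewer.read_camera("wrist"); cv2.imwrite("pics/h1.png",im)
for t,z in(("handle",.03),("orange_lens",.02)):
    for r in viewer.pinpoint("wrist",t)[:2]: u,v=np.array(r["xy"])*[640,400]; print(t,r["confidence"],round(u),round(v),at(c,u,v,z))
s=get_state(); print(s["eef_pos"],R.from_quat(s["tcp_rot"]).as_matrix().round(3),s["qpos"])
E
```

```text
time: 11.48
eef_pos: [0.5117, -0.2649, 0.1464]
tcp_rot: [0.999, 0.049, -0.001, -0.001]
contact_force: [-0.4, -0.8, -4.2]
opening: 0.588
finger_force: 0.0
time: 12.32
eef_pos: [0.4422, -0.2326, 0.0885]
tcp_rot: [1.0, 0.0, -0.0, -0.0]
contact_force: [0.2, -0.1, -2.8]
opening: 0.583
finger_force: 0.0
handle 0.94 317 219 [ 0.44682378 -0.23201156  0.03      ]
handle 0.21 440 110 [ 0.51497661 -0.30382581  0.03      ]
orange_lens 0.84 373 112 [ 0.51319621 -0.26615931  0.02      ]
orange_lens 0.72 121 82 [ 0.53148847 -0.11380016  0.02      ]
[ 0.44282309 -0.23312538  0.08958244] [[ 1.     0.     0.002]
 [ 0.    -1.    -0.001]
 [ 0.002  0.001 -1.   ]] [-6.87596945e-01  7.00361362e-02  2.10744335e+00 -6.11487932e-06
  9.61814614e-01  8.83125926e-01]
```

View pics/h1.png

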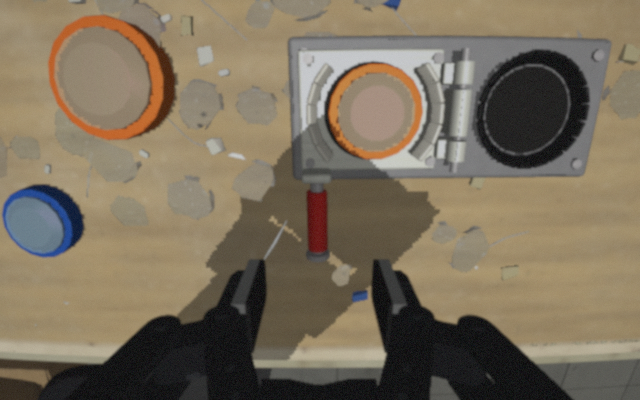

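The handle is at (317,220), between the jaws and lined up, and the block is centred in the pocket. I'll descend and grip.

```bash
python3 -m handwheel '[[[0.05,0,0,0.02,0],[0.05,0,0,0.02,0],[0.05,0,0,0.02,0],[0.05,0,0,0.012,0],[0.05,0,0,0.005,0],[0.05,0,0,0,0],[0,0,0,0,0],[0,0,0,0,0],[0,0,0,0,0],[0,0,0,0,0],[0,0,0,0,0],[0,0,0,0,0]]]' 40
python3 - <<'E'
from plant import get_state
s=get_state(); print(s["eef_pos"],s["contact_force"],s["wrist_torque"],s["opening"])
E
```

```text
time: 13.47
eef_pos: [0.4428, -0.2317, 0.0125]
tcp_rot: [1.0, -0.0, 0.001, -0.001]
contact_force: [1.6, 4.4, 0.2]
opening: 0.134
finger_force: 38.8
[ 0.44279021 -0.23166511  0.01248224] [1.64436581 4.40490612 0.23323787] [ 0.72609753 -0.10374185  0.00846219] 0.1335750320571734
```

Gripped. Now the swing: 5° per row on the 84 mm arc (tool y = -world y, tool z = down).

```bash
python3 -m handwheel '[[[0,0,0.0003,-0.0073,0],[0,0,0.001,-0.0073,0],[0,0,0.0016,-0.0072,0],[0,0,0.0022,-0.007,0],[0,0,0.0028,-0.0068,0],[0,0,0.0034,-0.0065,0],[0,0,0.0039,-0.0062,0],[0,0,0.0045,-0.0058,0],[0,0,0.005,-0.0054,0],[0,0,0.0054,-0.005,0],[0,0,0.0058,-0.0045,0],[0,0,0.0062,-0.0039,0]]]'
python3 - <<'E'
from plant import get_state
s=get_state(); print(s["eef_pos"],s["contact_force"],s["opening"])
E
```

```text
time: 14.47
eef_pos: [0.4434, -0.2743, 0.0857]
tcp_rot: [1.0, -0.0, 0.002, -0.0]
contact_force: [5.1, 2.6, -5.4]
opening: 0.135
finger_force: 39.2
[ 0.44343769 -0.27430693  0.08567862] [ 5.07777081  2.64071163 -5.35948936] 0.13490063379172215
```

```bash
python3 -m handwheel '[[[0,0,0.0065,-0.0034,0],[0,0,0.0068,-0.0028,0],[0,0,0.007,-0.0022,0],[0,0,0.0072,-0.0016,0],[0,0,0.0073,-0.001,0],[0,0,0.0073,-0.0003,0],[0,0,0.0073,0.0003,0],[0,0,0.0073,0.001,0],[0,0,0.0072,0.0016,0],[0,0,0.007,0.0022,0],[0,0,0.0068,0.0028,0],[0,0,0.0065,0.0034,0]]]'
python3 -m handwheel '[[[0,0,0.0062,0.0039,0],[0,0,0.0058,0.0045,0],[0,0,0.0054,0.005,0],[0,0,0.005,0.0054,0],[0,0,0.0045,0.0058,0],[0,0,0.0039,0.0062,0],[0,0,0.0034,0.0065,0],[0,0,0.0028,0.0068,0],[0,0,0.0022,0.007,0],[0,0,0.0016,0.0072,0],[0,0,0.001,0.0073,0],[0,0,0.0003,0.006,0]]]'
python3 - <<'E'
from plant import get_state
s=get_state(); print(s["eef_pos"],s["contact_force"],s["opening"])
E
```

```text
time: 15.47
eef_pos: [0.4446, -0.3585, 0.0849]
tcp_rot: [1.0, -0.001, 0.003, 0.0]
contact_force: [9.4, 3.2, -7.4]
opening: 0.136
finger_force: 39.0
time: 16.47
eef_pos: [0.4453, -0.3997, 0.0132]
tcp_rot: [1.0, -0.001, 0.003, -0.0]
contact_force: [11.3, 6.2, -3.7]
opening: 0.134
finger_force: 39.3
[ 0.44525175 -0.39968108  0.01322548] [11.31767214  6.2240307  -3.66962269] 0.13358428078967266
```

```bash
python3 -m handwheel '[[[0,0,0,0.001,0],[0,0,0,0,0],[0.05,0,0,0,0],[0.05,0,0,0,0],[0.05,0,0,0,0],[0.05,0,0,0,0],[0.05,0,0,-0.01,0],[0.05,0,0,-0.03,0],[0.05,0,0,-0.03,0],[0.05,0,0,-0.03,0],[0.05,0,0,-0.03,0],[0.05,0,0,0,0]]]'
python3 - <<'E'
from h import *
c=cam("wrist"); a=viewer.read_camera("wrist"); b=viewer.read_camera("side"); d=viewer.read_camera("scene")
for r in viewer.pinpoint("wrist","handle")[:2]: u,v=np.array(r["xy"])*[640,400]; print(r["confidence"],u,v,at(c,u,v,.03))
k=lambda i:cv2.resize(i,(400,300),interpolation=cv2.INTER_CUBIC)
cv2.imwrite("pics/end.png",np.vstack([np.hstack([k(b[220:340,330:490]),k(d[200:290,350:470])]),cv2.resize(a,(800,300))[:300]]))
E
```

```text
time: 17.47
eef_pos: [0.4447, -0.4047, 0.1502]
tcp_rot: [1.0, -0.0, 0.004, 0.006]
contact_force: [2.2, -1.3, -2.6]
opening: 0.59
finger_force: 0.0
0.8 313.79200000000003 194.08 [ 0.44803887 -0.40266349  0.03      ]
```

View pics/end.png

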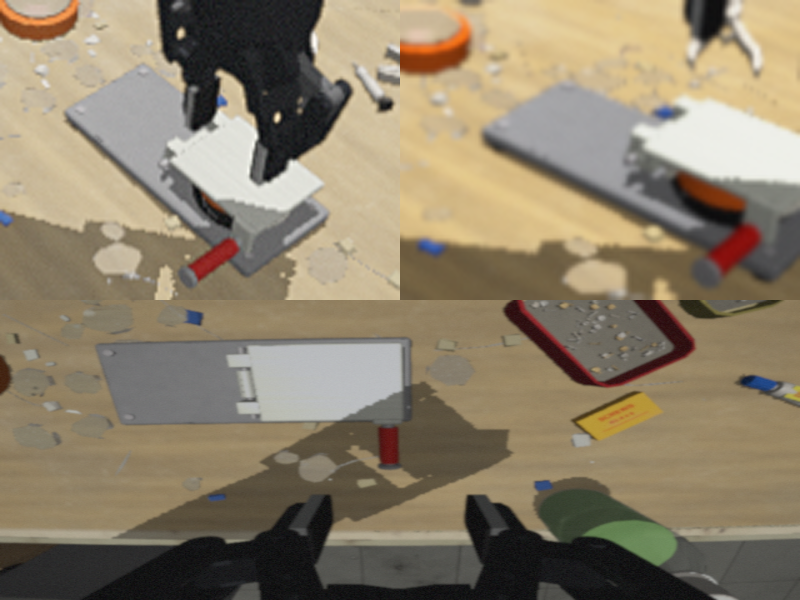

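The plate lies over the nest, with orange visible under it at scene crop (710,195). I'll take one enlarged crop to check it sits level.

```bash
python3 -m handwheel '[[[0.05,0,0,-0.03,0],[0.05,0,0,-0.03,0],[0.05,0,0,-0.03,0],[0.05,0,0,0,0],[0.05,0,0,0,0],[0.05,0,0,0,0]]]'
python3 - <<'E'
from h import *
c=cam("scene"); d=viewer.read_camera("scene")
cv2.imwrite("pics/end2.png",cv2.resize(d[215:290,400:500],(800,600),interpolation=cv2.INTER_CUBIC))
f=lambda P:((proj(c,P)-[400,215])*8).round()
X,Y=.513,-.316
for z in(.014,.020,.034): print(z,"block centre line x-27 / y ends",f([X-.027,Y-.05,z]),f([X,Y-.077,z]),f([X,Y-.023,z]))
for q in((-.036,-.02),(-.036,-.09),(.036,-.09)): print(q,[f([X+q[0],Y+q[1],z]) for z in(.04,)])
print("handle",f([X-.066,Y-.084,.03]))
E
```

```text
time: 18.17
eef_pos: [0.441, -0.3997, 0.2278]
tcp_rot: [1.0, -0.0, -0.002, -0.002]
contact_force: [-0.9, -0.0, -5.0]
opening: 0.577
finger_force: 0.0
0.014 block centre line x-27 / y ends [348. 398.] [514. 397.] [309. 303.]
0.02 block centre line x-27 / y ends [351. 376.] [518. 376.] [312. 282.]
0.034 block centre line x-27 / y ends [359. 326.] [527. 325.] [319. 233.]
(-0.036, -0.02) [array([226., 267.])]
(-0.036, -0.09) [array([504., 395.])]
(0.036, -0.09) [array([659., 261.])]
handle [400. 483.]
```

View pics/end2.png

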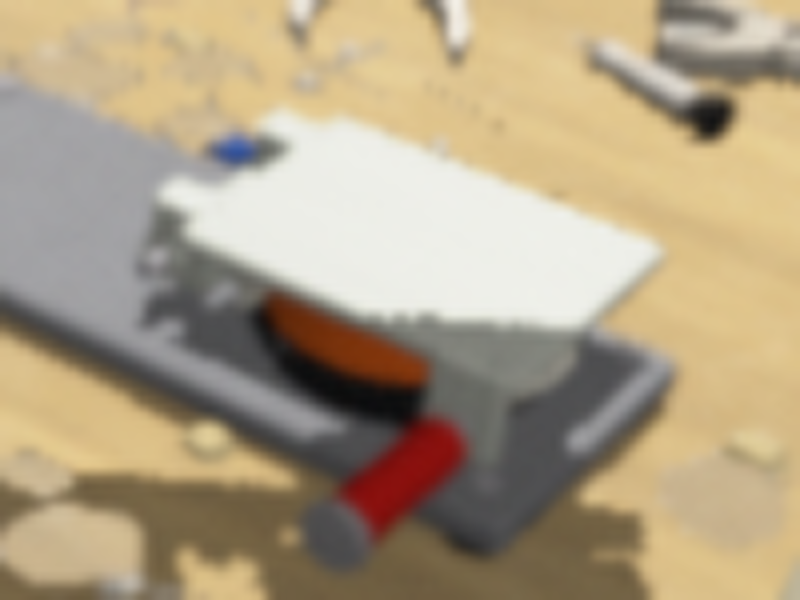

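The plate is level and its corners and handle match the predicted closed position to within a few mm; the jagged boundary is only the gripper's shadow. The orange block sits evenly above the nest rim, from (265,295) to (425,385) in the crop.

```bash
python3 -c "
from plant import sign_off; print(sign_off())"
```

```text
the job is handed in; nothing more can be done
None
```

I handed the job in at about 18 s: the orange-block lens was set lens up in the pocket, then turned over, and from the pictures it lies face-down in the black nest under the closed plate; blue and green were not touched, and the hand-in returned no verdict.

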